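Rock the tilt gauge on the round-nosed rest until its pointer is on the mark

TASK

Pick up the tilt gauge by its grip post, lay it roughly level across the rounded ridge of the steel rest, dial towards the robot and the middle of its foot over the ridge, with the straight back edge of the foot flush against the upright end stop. Then, keeping the foot on the ridge and against the stop, rock the gauge sideways until its swinging pointer settles on the small rider mark at the rim of the dial. Finish while still holding the gauge there in the gripper, pointer on the mark; leave the jar, beaker and pen alone.

Things in the scene. Friction and masses are not known exactly. Their poses are not given: they have to be found in the camera images.
- gauge: loose tilt gauge, 0.32 kg: aluminium foot 80 (y) x 8 mm, x = -38 to +32 mm; white dial 80 mm across standing at its front (x = -32 to -26 mm, centre 46, top 86 mm up; pointer and mark up to 10 mm before it); grey grip post 22 x 22 mm at x = 0, up to 80 mm. Origin: underside of the foot below the post. x: from dial to the foot's back edge (dial looks to -x), y along the dial, z up
- gauge_grip (a point): grasp point of the tilt gauge: on the axis of its 22 mm grip post, 58 mm above the underside of the foot; axes as gauge; take the post across y, from above, to leave the dial clear
- gauge_foot (a point): middle of the foot for laying on the ridge: on the underside of the gauge's foot, straight below the grip post; axes as gauge
- gauge_back (a point): middle of the straight back edge of the gauge's foot (80 mm long along y), 32 mm behind the post axis and 4 mm above the underside; axes as gauge
- pointer (a joint): angle of the heavy-bottomed pointer about the gauge's x axis (dial axis, 46 mm above the foot), rad: 0 = tip at the dial's top (gauge level), positive = tip towards the gauge's -y. It swings freely and stays upright in space, so rolling the gauge by an angle about its x axis gives minus that angle here; it settles in under a second
- pointer_tip (a point): tip of the pointer, 32 mm from the dial's axis, in front of the dial face
- mark (a joint): angle of the rider mark on the dial's rim about the gauge's x axis, rad, counted like the pointer's (0.16 to 0.38: towards the gauge's -y, right of the top as the robot sees it); stiff, set beforehand, not to be moved. The pointer is on the mark when both angles agree
- mark_tip (a point): inner point of the rider mark, 32 mm from the dial's axis; coincides with pointer_tip when the pointer is on the mark
- rest: steel rest, fixed: flange 112 x 90 x 8 mm; on it a ridge 40 mm wide, 72 mm long along x, its top a half-round nose of 20 mm radius about an axis 30 mm above the bench (top at 50 mm); at its far (+x) end an upright aluminium end stop 10 mm thick, 70 mm wide (y), top at 70 mm. Origin: on the bench under the ridge's middle; x along the ridge towards the stop, away from the robot
- ridge_top (a point): middle of the ridge's top line, 50 mm above the bench; axes as rest. The half-round nose's axis runs 20 mm below, along x
- stop_face (a point): the near face of the end stop, 36 mm from the ridge's middle along x, 6 mm above the ridge's top; axes as rest. With the gauge flush, gauge_back lies on this face
- jar_small: small white jar with blue screw lid, 48 mm across, 61 mm high, bystander; origin at the centre of its underside
- beaker: clear beaker, 60 mm across, 70 mm high, bystander; origin at the centre of its underside
- pen: pen lying on the bench, 140 x 12 mm, bystander; origin at its middle, underside
There are look-alikes about, which are no part of the job. What is shaped like the gauge but pink or red is not meant.

How it is judged:
On the way, in this order (a step that is already met when the one before it is completed fails the run):
1. the held gauge lies on the ridge with its back edge flush against the end stop (contact force between gauge and rest above 0.4 N and x of gauge_back in the frame of stop_face above -0.003 m and angle between the x axis of gauge_foot and the x axis of ridge_top, either way round below 0.07 rad and z of gauge_foot in the frame of ridge_top between -0.008 and 0.008 m and y of gauge_foot in the frame of ridge_top between -0.018 and 0.018 m and contact force between the fingers and gauge above 1 N), for 0.2 s.
2. rocked there until the pointer has settled on the mark (all of step 1 and distance between pointer_tip and mark_tip below 0.0025 m and velocity of joint pointer between -0.2 and 0.2 rad/s), for 0.3 s.
At the end, for the whole second after the job is handed in: Fingers hold the gauge (>1 N), its foot on the ridge (>0.4 N): foot middle within 18 mm sideways, 8 mm in height of ridge_top, back edge within 3 mm of the stop, x axes within 0.07 rad; pointer at rest (<0.2 rad/s), tip within 2.5 mm of the mark; bystanders moved under 3 cm (all of step 2); the arm keeps its last pose, push and grip.
It fails at once if the jar is moved by more than 3 cm (distance of jar_small from where it was at the start of the episode above 0.03 m).
It fails at once if the beaker is moved by more than 3 cm (distance of beaker from where it was at the start of the episode above 0.03 m).
It fails at once if the pen is moved by more than 3 cm (distance of pen from where it was at the start of the episode above 0.03 m).
It also fails if it takes over 42 s, if anything falls off the work surface, if the arm or the gripper's body presses on something with over 40 N, if the wrist force passes 120 N, or if a joint passes its speed limit or range.

ROBOT

A 6-joint arm with a two-finger parallel gripper is mounted at the origin on a cart in front of the work surface, level with it; the furniture and walls round the work are solid. World frame = base frame: x ahead of the robot, y to its left, z up, the work surface at z = 0. Lengths are in m, angles in rad, forces in N, time in s.
With the tool pointing down it reaches from about 0.35 to 0.975 m from the base axis. Payload 7.1 kg.
Tool frame: the origin (TCP) lies between the finger pads; the fingertips stand 8 mm ahead of it and the grasp point (between the pads) lies 11 mm behind it; z points along the fingers, y is the line along which they close (so a half turn about z gives the same grasp; the last joint's range is limited). The gripper opens to 88 mm and grips with 3 to 60 N. Pads are 20 mm wide; open, the fingers measure 115 mm over their backs; the gripper's body (75 mm by 178 mm) begins 61 mm behind the grasp point.
Start: joints at [-1.122, 0.423, 1.63, -0, 1.089, -0.019], TCP at [0.282, -0.558, 0.208] pointing down, gripper open.
Joint ranges: [-3, 3], [-0.9, 2.11], [0.09, 2.58], [-1.31, 4.45], [0.11, 2.69], [-2.54, 2.54]. Speed limits (rad/s): [2.39, 2.39, 3.01, 3.14, 3.14, 3.14].

INTERFACE

Orientations are given as a unit quaternion [x, y, z, w].
In Python, from plant import bot gives the robot as it stands.
- The arm moves only by the tool jog_arm, never from a script. Its argument "commands" is a list of rows, each an object of numbers: "dx", "dy", "dz": the shift along the tool's x, y, z in mm; "wx", "wy", "wz": the turn, a rotation vector about the tool's x, y, z in rad; "gripper": the gripper's target within -1 to 1 (fully open at 1, half-way at 0, shut at -1). A call has 1 to 8 rows; each row shifts and turns the commanded pose from where the row before left it, along the tool's axes as they then stand; what a row does not reach is not made up. A row lasts 1/12 s, in which the tool goes at most 41.7 mm and 7.16 degrees, less where a joint would pass 70% of its speed; a pose out of reach is approached as far as the arm can. A call is refused whole if a number of a shift passes 41.7 or a number of a turn 0.125, either way. A call with a gripper value outside its range is refused whole. The fingers move at their own pace and stop on an object; the grip force is fixed at half the most. Time passes only in rows, so rows that do not move let the fingers close. It gives the time, the measured TCP pose, the force, the opening and the grip force at its end, in the units of the state.
- bot.get_obs(): the state, without advancing time (a new reading comes with each control period).
- bot.camera(name): name is "scene" or "top" or "wrist"; returns the picture (384x512x3 uint8, red, green, blue); there is no depth.
- bot.calibration(name): a dict with "fx", "fy", "cx", "cy" (pixels), "world_from_camera" (4x4, takes a point from camera to world coordinates); the wrist camera has in their place "T_tool_cam" (4x4, takes a point from camera to tool coordinates, whose origin is the TCP and whose axes are the flange's). Camera axes: x right, y down, z forward; pixel columns grow to the right and rows downward; lengths in m; the calibration is good to about 2 mm. A picture is of the moment at which its call begins: read the wrist's pose just before it. calibration takes no time and is no camera call.
- bot.hand_in(): hands the job in; it is judged then, once.
The state is a dict: "time_s": time; "joint_positions": joint angles; "dq": joint speeds; "joint_torque": joint torques, N m; "tool_pos": TCP position; "tool_rot": TCP orientation; "wrist_force": force on the tool from outside, world axes, zero at the start; "moment": the same for the moment, N m; "gripper_width": opening from 0.0 (shut) to 1.0 (fully open); "grasp_force": force on a finger pad.
Only numpy, scipy, OpenCV 4.12 (cv2) and the standard library are available. Lean on these libraries where they do the work, as an engineer would, in place of code of your own. Each camera call takes 0.05 s, during which the arm holds its last target. There are 200 camera calls.

## Working session

There is one attempt and no reset: what is moved stays moved. The work goes in short steps, Python scripts to look and compute and a tool call to move; the robot and the scene stay as the last step left them, time stands still between calls to the robot, and variables do not carry over. Pictures are saved under pics/ and viewed, at most 10 in all, crops included, and the job is handed in when it is done.

Besides the shell and the picture viewer there is one more tool, called after "Request:" as name(argument=value, ...) on one line, values as JSON. jog_arm: Moves the arm, as the interface text tells. Its arguments: {"type":"object","properties":{"commands":{"type":"array"}},"required":["commands"]}

```bash
mkdir -p pics
python3 - <<'E'
from plant import bot
import cv2,numpy as np
o=bot.get_obs();print(o)
for n in("scene","top"):
    cv2.imwrite(f"pics/{n}0.png",bot.camera(n)[:,:,::-1]);c=bot.calibration(n);print(n,c)
print(bot.calibration("wrist"))
E
```

```text
{'time_s': 0.0, 'joint_positions': array([-1.12199036e+00,  4.23823162e-01,  1.63065051e+00,  2.89565964e-05,
        1.08861487e+00, -1.90277489e-02]), 'dq': array([-0.00141355, -0.00014993,  0.00167481,  0.00156283, -0.0013785 ,
        0.00024205]), 'joint_torque': array([ 1.11344601e-03, -5.44620681e+01, -2.73670292e+01,  6.43873634e-02,
        2.27792328e-02, -1.12307032e-04]), 'tool_pos': array([ 0.28161777, -0.55732935,  0.20722827]), 'tool_rot': array([ 9.72767259e-01,  2.31782875e-01, -1.46962796e-04, -7.33473371e-04]), 'wrist_force': array([ 0.22001511,  0.2028215 , -0.02403807]), 'moment': array([ 0.04193595, -0.00279921, -0.01855233]), 'grasp_force': 0.0, 'gripper_width': 0.9983290406105982}
scene {'fx': 468.505243904757, 'fy': 468.505243904757, 'cx': 259.9563269582532, 'cy': 191.76319025695807, 'world_from_camera': array([[ 0.83947359,  0.42804871, -0.33475124,  1.02616947],
       [ 0.54338717, -0.66556768,  0.51161513, -0.79149918],
       [-0.00380341, -0.61138692, -0.79132267,  1.13080343],
       [ 0.        ,  0.        ,  0.        ,  1.        ]])}
top {'fx': 497.9833956536237, 'fy': 497.9833956536237, 'cx': 254.90340737076136, 'cy': 193.55411932603437, 'world_from_camera': array([[-0.00423121, -0.99115838,  0.13261659,  0.40613724],
       [-0.99996154,  0.00521245,  0.00705284, -0.0754566 ],
       [-0.00768174, -0.13258165, -0.99114232,  1.16314511],
       [ 0.        ,  0.        ,  0.        ,  1.        ]])}
{'fx': 291.823492551998, 'fy': 291.823492551998, 'cx': 254.27578756220004, 'cy': 190.68012466642463, 'T_tool_cam': array([[ 1.09882080e-04, -9.53921412e-01, -3.00056540e-01,
         8.25150998e-02],
       [ 9.99999309e-01,  4.55926341e-04, -1.08324883e-03,
         1.23130676e-03],
       [ 1.17013793e-03, -3.00056213e-01,  9.53920804e-01,
        -1.76840263e-01],
       [ 0.00000000e+00,  0.00000000e+00,  0.00000000e+00,
         1.00000000e+00]])}
```

View pics/top0.png

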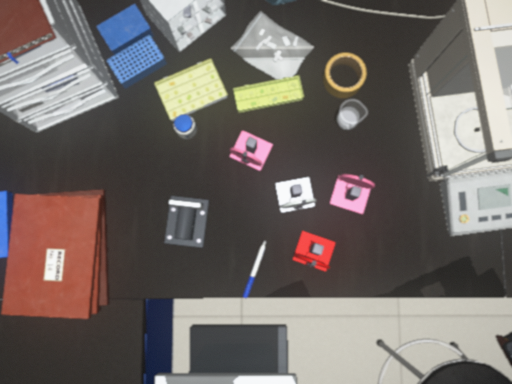

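View pics/scene0.png

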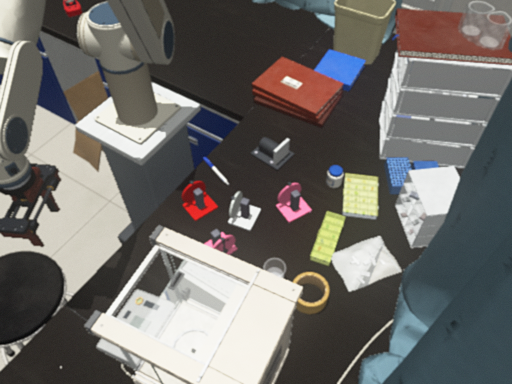

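The white gauge is near (295,195) in the top view. The rest is near (187,222), with its stop at the upper, far end. I'll zoom in on both.

```bash
cat > h.py <<'E'
from plant import bot
import cv2,numpy as np
from scipy.spatial.transform import Rotation as R
def ray(n,uv,z):
    c=bot.calibration(n); 
    if n=="wrist":
        o=bot.get_obs();W=np.eye(4);W[:3,:3]=R.from_quat(o['tool_rot']).as_matrix();W[:3,3]=o['tool_pos'];T=W@c['T_tool_cam']
    else: T=c['world_from_camera']
    d=T[:3,:3]@np.array([(uv[0]-c['cx'])/c['fx'],(uv[1]-c['cy'])/c['fy'],1]);p=T[:3,3]
    return p+d*(z-p[2])/d[2]
def proj(n,P):
    c=bot.calibration(n)
    if n=="wrist":
        o=bot.get_obs();W=np.eye(4);W[:3,:3]=R.from_quat(o['tool_rot']).as_matrix();W[:3,3]=o['tool_pos'];T=W@c['T_tool_cam']
    else: T=c['world_from_camera']
    q=(np.atleast_2d(P)-T[:3,3])@T[:3,:3]
    return np.c_[c['fx']*q[:,0]/q[:,2]+c['cx'],c['fy']*q[:,1]/q[:,2]+c['cy']]
E
python3 - <<'E'
import cv2,numpy as np
a=cv2.imread("pics/top0.png")
A=cv2.resize(a[165:225,260:330],None,fx=8,fy=8,interpolation=cv2.INTER_CUBIC)[:480]
B=cv2.resize(a[190:250,155:185+35],None,fx=8,fy=8,interpolation=cv2.INTER_CUBIC)
A=A[:, :400+0]; A=cv2.resize(a[165:225,270:320],None,fx=8,fy=8,interpolation=cv2.INTER_CUBIC)
B=cv2.resize(a[190:250,162:212],None,fx=8,fy=8,interpolation=cv2.INTER_CUBIC)
cv2.imwrite("pics/crop.png",np.hstack([A,B]))
E
```

```text
(no output)
```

View pics/crop.png

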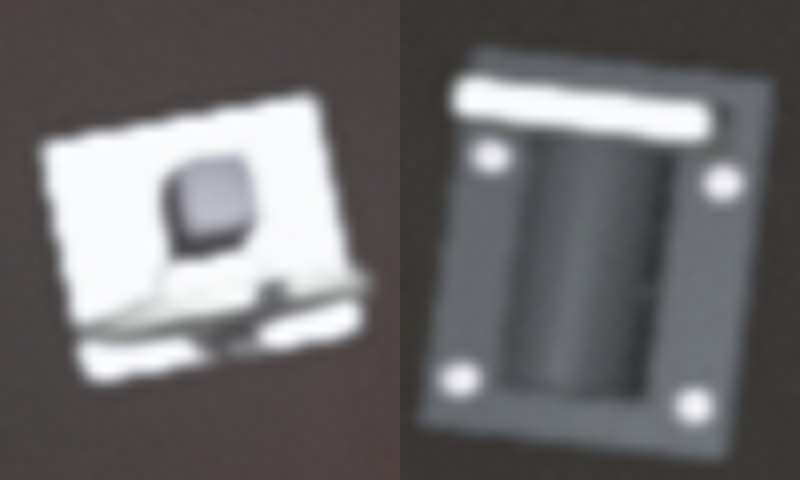

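```bash
cat > fit.py <<'E'
from h import *
from scipy.optimize import least_squares
def fit(n,L,uv,x0):
    L=np.array(L,float);uv=np.array(uv,float)
    def W(p):
        c,s=np.cos(p[2]),np.sin(p[2]);return np.c_[p[0]+c*L[:,0]-s*L[:,1],p[1]+s*L[:,0]+c*L[:,1],L[:,2]]
    r=least_squares(lambda p:(proj(n,W(p))-uv).ravel(),x0,x_scale=[.01,.01,.1])
    print(r.x.round(4),r.fun.reshape(-1,2).round(2).tolist());return r.x
E
python3 - <<'E'
from fit import *
f=lambda a,o:np.array(a)/8-.44+np.array(o)
g=fit("top",[(.032,.04,.008),(.032,-.04,.008),(-.038,.04,.008),(-.038,-.04,.008),(0,0,.08)],f([(42,141),(320,93),(88,385),(364,332),(218,193)],(270,165)),[.4,-.15,.1])
r=fit("top",[(.056,.045,.008),(.056,-.045,.008),(-.056,-.045,.008),(-.056,.045,.008),(.046,.035,.07),(.046,-.035,.07),(.036,-.035,.07),(.036,.035,.07)],
 f([(72,48),(373,80),(328,460),(20,426),(55,77),(313,106),(308,142),(50,112)],(162,190)),[.35,.05,-.1])
o=bot.get_obs();print(R.from_quat(o['tool_rot']).as_matrix().round(3))
E
```

```text
[ 0.5615 -0.1603  0.1729] [[0.58, 0.5], [-0.67, 0.53], [0.29, -0.75], [-0.45, -0.18], [0.23, -0.07]]
[ 0.4938  0.0929 -0.1134] [[-0.43, 1.05], [0.07, 1.17], [-0.19, 1.58], [-0.29, 1.57], [0.63, -1.18], [-0.28, -1.42], [-0.21, -1.45], [0.66, -1.1]]
[[ 0.893  0.451 -0.001]
 [ 0.451 -0.893  0.001]
 [ 0.    -0.001 -1.   ]]
```

Request:
jog_arm(commands=[{"dx": 30,"dy": -27},{"dx": 30,"dy": -27},{"dx": 30,"dy": -27},{"dx": 30,"dy": -27},{"dx": 30,"dy": -27},{"dx": 30,"dy": -27},{"dx": 30,"dy": -27},{"dx": 30,"dy": -27}])

```text
invalid input
```

Request:
jog_arm(commands=[{"wz": -0.12},{"wz": -0.12},{"wz": -0.12},{"wz": -0.12},{"wz": -0.12},{"wz": -0.12},{"wz": -0.12},{"wz": -0.12}])

```text
invalid input
```

Request:
jog_arm(commands=[{"wz": -0.12},{"wz": -0.12},{"wz": -0.12},{"wz": -0.12},{"wz": -0.12},{"wz": -0.12},{"wz": -0.12},{"wz": -0.12}])

```text
invalid input
```

Request:
jog_arm(commands=[{"wz": -0.12},{"wz": -0.12},{"wz": -0.12},{"wz": -0.12},{"wz": -0.12},{"wz": -0.12},{"wz": -0.12},{"wz": -0.09}])

```text
invalid input
```

```bash
cat >> h.py <<'E'
def st():
    o=bot.get_obs();M=R.from_quat(o['tool_rot']).as_matrix()
    print("t",round(o['time_s'],2),"p",o['tool_pos'].round(4),"a",round(np.arctan2(M[1,0],M[0,0]),4),"z",M[:,2].round(3),"F",o['wrist_force'].round(2),"w",round(o['gripper_width'],3),"g",round(o['grasp_force'],1),"q",o['joint_positions'].round(2));return o['tool_pos'],M
def shift(d):
    p,M=st();print("tool mm",(M.T@np.array(d)*1000).round(1))
E
python3 - <<'E'
from h import *
p,M=st();d=np.array([.5615,-.1603,.16])-p;print((M.T@d*1000).round(1))
E
```

```text
t 0.1 p [ 0.2816 -0.5574  0.2073] a 0.4678 z [-0.001  0.001 -1.   ] F [-0.4  -0.08 -0.39] w 0.997 g 0.0 q [-1.12  0.42  1.63  0.    1.09 -0.02]
[ 428.8 -228.1   47.6]
```

Request:
jog_arm(commands=[{"dx": 30,"dy": -27,"dz": 0,"wx": 0,"wy": 0,"wz": 0,"gripper": 1},{"dx": 30,"dy": -27,"dz": 0,"wx": 0,"wy": 0,"wz": 0,"gripper": 1},{"dx": 30,"dy": -27,"dz": 0,"wx": 0,"wy": 0,"wz": 0,"gripper": 1},{"dx": 30,"dy": -27,"dz": 0,"wx": 0,"wy": 0,"wz": 0,"gripper": 1},{"dx": 30,"dy": -27,"dz": 0,"wx": 0,"wy": 0,"wz": 0,"gripper": 1},{"dx": 30,"dy": -27,"dz": 0,"wx": 0,"wy": 0,"wz": 0,"gripper": 1},{"dx": 30,"dy": -27,"dz": 0,"wx": 0,"wy": 0,"wz": 0,"gripper": 1},{"dx": 30,"dy": -27,"dz": 0,"wx": 0,"wy": 0,"wz": 0,"gripper": 1}])

```text
time_s: 0.77
tool_pos: [0.3987, -0.2549, 0.2078]
tool_rot: [0.973, 0.232, -0.0, -0.0]
wrist_force: [0.4, -0.5, -0.2]
gripper_width: 1.006
grasp_force: 0.0
```

Full rows work, so I'll turn the tool half round. That puts the wrist camera on the dial side.

Request:
jog_arm(commands=[{"dx": 0,"dy": 0,"dz": 0,"wx": 0,"wy": 0,"wz": -0.12,"gripper": 1},{"dx": 0,"dy": 0,"dz": 0,"wx": 0,"wy": 0,"wz": -0.12,"gripper": 1},{"dx": 0,"dy": 0,"dz": 0,"wx": 0,"wy": 0,"wz": -0.12,"gripper": 1},{"dx": 0,"dy": 0,"dz": 0,"wx": 0,"wy": 0,"wz": -0.12,"gripper": 1},{"dx": 0,"dy": 0,"dz": 0,"wx": 0,"wy": 0,"wz": -0.12,"gripper": 1},{"dx": 0,"dy": 0,"dz": 0,"wx": 0,"wy": 0,"wz": -0.12,"gripper": 1},{"dx": 0,"dy": 0,"dz": 0,"wx": 0,"wy": 0,"wz": -0.12,"gripper": 1},{"dx": 0,"dy": 0,"dz": 0,"wx": 0,"wy": 0,"wz": -0.12,"gripper": 1}])

```text
time_s: 1.43
tool_pos: [0.3984, -0.2566, 0.2077]
tool_rot: [0.754, 0.657, -0.0, -0.0]
wrist_force: [-1.1, 0.4, -0.1]
gripper_width: 1.003
grasp_force: 0.0
```

Request:
jog_arm(commands=[{"dx": 0,"dy": 0,"dz": 0,"wx": 0,"wy": 0,"wz": -0.12,"gripper": 1},{"dx": 0,"dy": 0,"dz": 0,"wx": 0,"wy": 0,"wz": -0.12,"gripper": 1},{"dx": 0,"dy": 0,"dz": 0,"wx": 0,"wy": 0,"wz": -0.12,"gripper": 1},{"dx": 0,"dy": 0,"dz": 0,"wx": 0,"wy": 0,"wz": -0.12,"gripper": 1},{"dx": 0,"dy": 0,"dz": 0,"wx": 0,"wy": 0,"wz": -0.12,"gripper": 1},{"dx": 0,"dy": 0,"dz": 0,"wx": 0,"wy": 0,"wz": -0.12,"gripper": 1},{"dx": 0,"dy": 0,"dz": 0,"wx": 0,"wy": 0,"wz": -0.12,"gripper": 1},{"dx": 0,"dy": 0,"dz": 0,"wx": 0,"wy": 0,"wz": -0.12,"gripper": 1}])

```text
time_s: 2.1
tool_pos: [0.3984, -0.2566, 0.2077]
tool_rot: [0.365, 0.931, 0.0, -0.0]
wrist_force: [0.0, 0.3, -0.0]
gripper_width: 1.001
grasp_force: 0.0
```

Request:
jog_arm(commands=[{"dx": 0,"dy": 0,"dz": 0,"wx": 0,"wy": 0,"wz": -0.12,"gripper": 1},{"dx": 0,"dy": 0,"dz": 0,"wx": 0,"wy": 0,"wz": -0.12,"gripper": 1},{"dx": 0,"dy": 0,"dz": 0,"wx": 0,"wy": 0,"wz": -0.12,"gripper": 1},{"dx": 0,"dy": 0,"dz": 0,"wx": 0,"wy": 0,"wz": -0.12,"gripper": 1},{"dx": 0,"dy": 0,"dz": 0,"wx": 0,"wy": 0,"wz": -0.12,"gripper": 1},{"dx": 0,"dy": 0,"dz": 0,"wx": 0,"wy": 0,"wz": -0.12,"gripper": 1},{"dx": 0,"dy": 0,"dz": 0,"wx": 0,"wy": 0,"wz": -0.12,"gripper": 1},{"dx": 0,"dy": 0,"dz": 0,"wx": 0,"wy": 0,"wz": -0.09,"gripper": 1}])

```text
time_s: 2.77
tool_pos: [0.3984, -0.2566, 0.2077]
tool_rot: [-0.091, 0.996, 0.0, -0.0]
wrist_force: [-0.1, -0.4, 0.3]
gripper_width: 0.998
grasp_force: 0.0
```

Run:
```python
from h import *
p,M=st();d=np.array([.5615,-.1603,.16])-p;print((M.T@d*1000).round(1))
```

```text
t 2.77 p [ 0.3984 -0.2566  0.2077] a -2.9593 z [-0.001  0.    -1.   ] F [-0.11 -0.39  0.31] w 0.998 g 0.0 q [-0.6   0.2   1.95  0.    0.99 -2.35]
[-177.9   65.2   47.7]
```

Request:
jog_arm(commands=[{"dx": -36,"dy": 13,"dz": 8,"wx": 0,"wy": 0,"wz": 0,"gripper": 1},{"dx": -36,"dy": 13,"dz": 8,"wx": 0,"wy": 0,"wz": 0,"gripper": 1},{"dx": -36,"dy": 13,"dz": 8,"wx": 0,"wy": 0,"wz": 0,"gripper": 1},{"dx": -36,"dy": 13,"dz": 8,"wx": 0,"wy": 0,"wz": 0,"gripper": 1},{"dx": -34,"dy": 13,"dz": 8,"wx": 0,"wy": 0,"wz": 0,"gripper": 1},{"dx": 0,"dy": 0,"dz": 0,"wx": 0,"wy": 0,"wz": 0,"gripper": 1}])

```text
time_s: 3.27
tool_pos: [0.5666, -0.1585, 0.1663]
tool_rot: [-0.09, 0.996, 0.0, 0.0]
wrist_force: [-0.6, 0.8, 0.0]
gripper_width: 1.001
grasp_force: 0.0
```

Run:
```python
from h import *
st();cv2.imwrite("pics/w1.png",cv2.resize(bot.camera("wrist")[:,:,::-1],(800,600),interpolation=cv2.INTER_CUBIC))
```

```text
t 3.27 p [ 0.5666 -0.1585  0.1663] a -2.9623 z [ 0.001  0.001 -1.   ] F [-0.58  0.78  0.02] w 1.001 g 0.0 q [-0.29  0.42  1.75  0.    0.98 -2.04]
```

View pics/w1.png

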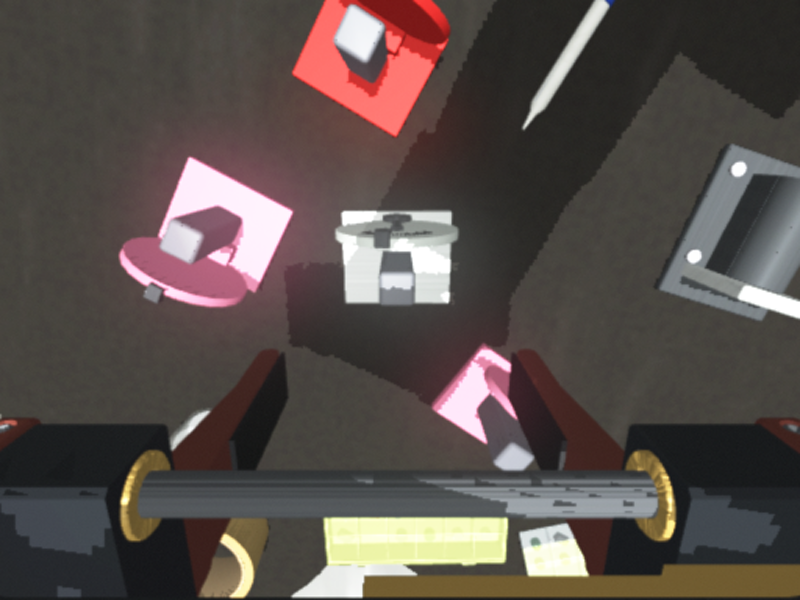

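Run:
```python
from fit import *
uv=np.array([(345,304),(451,303),(342,211),(452,211)])*.64-.18
# image right=+y
g=fit("wrist",[(.032,-.04,.008),(.032,.04,.008),(-.038,-.04,.008),(-.038,.04,.008)],uv,[.56,-.16,.17])
print(proj("wrist",[[g[0],g[1],.08]])/.64)
p,M=st()
for gg in (g,[.5615,-.1603,.1729]): print((M.T@(np.array([gg[0],gg[1],.047])-p)*1000).round(1), gg[2]+np.pi-(np.arctan2(M[1,0],M[0,0])+2*np.pi))
```

```text
[ 0.5586 -0.1615  0.1866] [[0.71, -0.44], [-0.94, -0.27], [0.13, 0.54], [0.09, 0.03]]
[[397.46370687 289.02773546]]
t 3.32 p [ 0.5641 -0.1597  0.1666] a -2.962 z [-0.001  0.001 -1.   ] F [-0.95 -0.56  0.49] w 1.001 g 0.0 q [-0.3   0.42  1.75  0.    0.98 -2.05]
[  5.6  -0.9 119.6] 0.007003299746675129
[  2.6  -0.2 119.6] -0.006706014571969288
```

Request:
jog_arm(commands=[{"dx": 4,"dy": -0.5,"dz": 30,"wx": 0,"wy": 0,"wz": 0,"gripper": 1},{"dx": 0,"dy": 0,"dz": 30,"wx": 0,"wy": 0,"wz": 0,"gripper": 1},{"dx": 0,"dy": 0,"dz": 30,"wx": 0,"wy": 0,"wz": 0,"gripper": 1},{"dx": 0,"dy": 0,"dz": 29,"wx": 0,"wy": 0,"wz": 0,"gripper": 1},{"dx": 0,"dy": 0,"dz": 0,"wx": 0,"wy": 0,"wz": 0,"gripper": -1},{"dx": 0,"dy": 0,"dz": 0,"wx": 0,"wy": 0,"wz": 0,"gripper": -1},{"dx": 0,"dy": 0,"dz": 0,"wx": 0,"wy": 0,"wz": 0,"gripper": -1},{"dx": 0,"dy": 0,"dz": 0,"wx": 0,"wy": 0,"wz": 0,"gripper": -1}])

```text
time_s: 3.98
tool_pos: [0.5598, -0.1635, 0.0511]
tool_rot: [-0.088, 0.996, -0.001, 0.001]
wrist_force: [-0.2, -0.1, -0.1]
gripper_width: 0.734
grasp_force: 0.0
```

Request:
jog_arm(commands=[{"dx": 0,"dy": 0,"dz": 0,"wx": 0,"wy": 0,"wz": 0,"gripper": -1},{"dx": 0,"dy": 0,"dz": 0,"wx": 0,"wy": 0,"wz": 0,"gripper": -1},{"dx": 0,"dy": 0,"dz": 0,"wx": 0,"wy": 0,"wz": 0,"gripper": -1},{"dx": 0,"dy": 0,"dz": 0,"wx": 0,"wy": 0,"wz": 0,"gripper": -1},{"dx": 0,"dy": 0,"dz": 0,"wx": 0,"wy": 0,"wz": 0,"gripper": -1},{"dx": 0,"dy": 0,"dz": 0,"wx": 0,"wy": 0,"wz": 0,"gripper": -1}])

```text
time_s: 4.48
tool_pos: [0.5586, -0.1626, 0.0491]
tool_rot: [-0.088, 0.996, 0.0, -0.0]
wrist_force: [-1.1, 5.0, 2.8]
gripper_width: 0.282
grasp_force: 2.1
```

Run:
```python
from h import *
st();cv2.imwrite("pics/w2.png",cv2.resize(bot.camera("wrist")[60:252,128:384,::-1],(800,600),interpolation=cv2.INTER_CUBIC))
```

```text
t 4.48 p [ 0.5586 -0.1626  0.0491] a -2.9654 z [-0.  0. -1.] F [-1.05  5.01  2.8 ] w 0.282 g 2.1 q [-0.3   0.58  1.81  0.    0.74 -2.05]
```

View pics/w2.png

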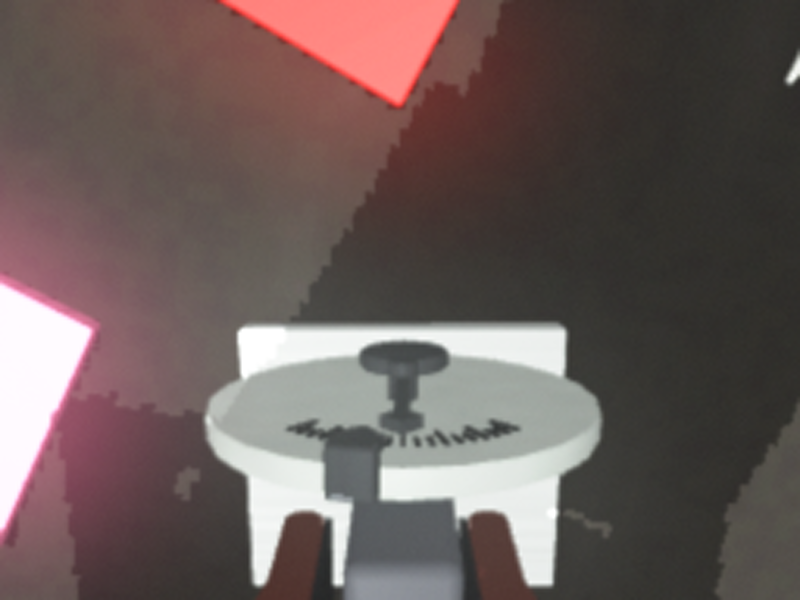

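Request:
jog_arm(commands=[{"dx": 0,"dy": 0,"dz": 0,"wx": 0,"wy": 0,"wz": 0,"gripper": -1},{"dx": 0,"dy": 0,"dz": 0,"wx": 0,"wy": 0,"wz": 0,"gripper": -1},{"dx": 0,"dy": 0,"dz": 0,"wx": 0,"wy": 0,"wz": 0,"gripper": -1},{"dx": 0,"dy": 0,"dz": 0,"wx": 0,"wy": 0,"wz": 0,"gripper": -1}])

```text
time_s: 4.87
tool_pos: [0.5587, -0.1626, 0.049]
tool_rot: [-0.088, 0.996, 0.0, -0.0]
wrist_force: [0.5, 2.5, 2.9]
gripper_width: 0.246
grasp_force: 30.0
```

Run:
```python
from fit import *
p,M=st()
# gauge pose from wrist picture w2 (foot front corners, dial)
uvs=np.array([(239,326),(566,325)])/3.125-.34+np.array([128,60])
for uv in uvs: print(ray("wrist",uv,.008))
yaw=.1765;c,s=np.cos(yaw),np.sin(yaw)
G=lambda L:np.array([p[0]+c*L[0]-s*L[1],p[1]+s*L[0]+c*L[1],L[2]])
pts=[(-.038,-.04,.008),(-.038,.04,.008),(-.036,0,.046),(-.036,0,.078),(-.036,0,.02),(0,0,.08)]
for m in(.16,.22,.28): pts+=[(-.034,-.032*np.sin(m),.046+.032*np.cos(m)),(-.034,-.042*np.sin(m),.046+.042*np.cos(m))]
for P in pts: print(P,((proj("wrist",[G(P)])[0]-[128,60]+.34)*3.125).round(0))
f=lambda a,o:np.array(a)/8-.44+np.array(o)
r=fit("top",[(.061,.045,.008),(.061,-.045,.008),(-.051,-.045,.008),(-.051,.045,.008),(.046,.035,.07),(.046,-.035,.07),(.036,-.035,.07),(.036,.035,.07)],
 f([(72,48),(373,80),(328,460),(20,426),(55,77),(313,106),(308,142),(50,112)],(162,190)),[.35,.05,-.1])
```

```text
t 4.87 p [ 0.5587 -0.1626  0.049 ] a -2.9653 z [-0.  0. -1.] F [0.55 2.54 2.87] w 0.246 g 30.0 q [-0.3   0.58  1.81  0.    0.74 -2.05]
[ 0.53043931 -0.20740375  0.008     ]
[ 0.51625653 -0.12910064  0.008     ]
(-0.038, -0.04, 0.008) [235. 317.]
(-0.038, 0.04, 0.008) [565. 316.]
(-0.036, 0, 0.046) [401. 364.]
(-0.036, 0, 0.078) [402. 411.]
(-0.036, 0, 0.02) [400. 336.]
(0, 0, 0.08) [402. 606.]
(-0.034, np.float64(-0.0050981826116558715), np.float64(0.07759127306802006)) [372. 422.]
(-0.034, np.float64(-0.006691364677798331), np.float64(0.08746354590177632)) [361. 441.]
(-0.034, np.float64(-0.006983347938587819), np.float64(0.07722871837857938)) [361. 421.]
(-0.034, np.float64(-0.009165644169396511), np.float64(0.08698769287188543)) [346. 440.]
(-0.034, np.float64(-0.00884338075405164), np.float64(0.07675377402594466)) [351. 420.]
(-0.034, np.float64(-0.011606937239692779), np.float64(0.08636432840905238)) [331. 439.]
[ 0.4914  0.0932 -0.1137] [[-0.28, -0.06], [0.21, 0.08], [-0.06, 0.45], [-0.15, 0.43], [0.5, -0.12], [-0.41, -0.34], [-0.35, -0.37], [0.52, -0.04]]
```

Request:
jog_arm(commands=[{"dx": 0,"dy": 0,"dz": -20,"wx": 0,"wy": 0,"wz": 0,"gripper": -1},{"dx": 0,"dy": 0,"dz": -35,"wx": 0,"wy": 0,"wz": 0,"gripper": -1},{"dx": 0,"dy": 0,"dz": -35,"wx": 0,"wy": 0,"wz": 0,"gripper": -1},{"dx": 0,"dy": 0,"dz": -30,"wx": 0,"wy": 0,"wz": 0,"gripper": -1},{"dx": 3,"dy": 26,"dz": 0,"wx": 0,"wy": 0,"wz": 0,"gripper": -1},{"dx": 4,"dy": 32,"dz": 0,"wx": 0,"wy": 0,"wz": 0,"gripper": -1},{"dx": 4,"dy": 32,"dz": 0,"wx": 0,"wy": 0,"wz": 0,"gripper": -1},{"dx": 4,"dy": 32,"dz": 0,"wx": 0,"wy": 0,"wz": 0,"gripper": -1}])

```text
time_s: 5.53
tool_pos: [0.5214, -0.0446, 0.1686]
tool_rot: [-0.087, 0.996, -0.0, -0.0]
wrist_force: [0.6, 0.9, -3.4]
gripper_width: 0.249
grasp_force: 30.0
```

Request:
jog_arm(commands=[{"dx": 4,"dy": 32,"dz": 0,"wx": 0,"wy": 0,"wz": 0,"gripper": -1},{"dx": 4,"dy": 32,"dz": 0,"wx": 0,"wy": 0,"wz": 0,"gripper": -1},{"dx": 4,"dy": 32,"dz": 0,"wx": 0,"wy": 0,"wz": 0,"gripper": -1},{"dx": 3,"dy": 32,"dz": 0,"wx": 0,"wy": 0,"wz": 0,"gripper": -1},{"dx": 0,"dy": 16,"dz": 0,"wx": 0,"wy": 0,"wz": 0,"gripper": -1},{"dx": 0,"dy": 0,"dz": 0,"wx": 0,"wy": 0,"wz": 0.1,"gripper": -1},{"dx": 0,"dy": 0,"dz": 0,"wx": 0,"wy": 0,"wz": 0.1,"gripper": -1},{"dx": 0,"dy": 0,"dz": 0,"wx": 0,"wy": 0,"wz": 0.09,"gripper": -1}])

```text
time_s: 6.2
tool_pos: [0.4818, 0.094, 0.1684]
tool_rot: [0.059, 0.998, -0.0, -0.001]
wrist_force: [-0.7, -0.8, -3.1]
gripper_width: 0.244
grasp_force: 30.0
```

Request:
jog_arm(commands=[{"dx": 0,"dy": 0,"dz": 10,"wx": 0,"wy": 0,"wz": 0,"gripper": -1},{"dx": 0,"dy": 0,"dz": 10,"wx": 0,"wy": 0,"wz": 0,"gripper": -1},{"dx": 0,"dy": 0,"dz": 0,"wx": 0,"wy": 0,"wz": 0,"gripper": -1},{"dx": 0,"dy": 0,"dz": 0,"wx": 0,"wy": 0,"wz": 0,"gripper": -1}])

```text
time_s: 6.53
tool_pos: [0.4814, 0.0934, 0.1476]
tool_rot: [0.056, 0.998, -0.0, -0.001]
wrist_force: [-0.4, -0.1, -3.1]
gripper_width: 0.251
grasp_force: 30.0
```

```bash
cat >> h.py <<'E'
RP=np.array([.4914,.0932]);RY=-.1137
def inrest():
    p,M=st();c,s=np.cos(RY),np.sin(RY);d=p[:2]-RP
    print("TCP in rest mm",((c*d[0]+s*d[1])*1000).round(1),((-s*d[0]+c*d[1])*1000).round(1),"yawerr",((np.arctan2(M[1,0],M[0,0])-RY)%(2*np.pi)-np.pi).round(4))
E
python3 - <<'E'
from h import *
inrest();cv2.imwrite("pics/w3.png",cv2.resize(bot.camera("wrist")[:,:,::-1],(800,600),interpolation=cv2.INTER_CUBIC))
E
```

```text
t 6.53 p [0.4814 0.0934 0.1476] a 3.0293 z [-0.003 -0.001 -1.   ] F [-0.45 -0.07 -3.09] w 0.251 g 30.0 q [ 0.17  0.32  1.97 -0.    0.86 -1.29]
TCP in rest mm -9.9 -0.9 yawerr 0.0014
```

View pics/w3.png

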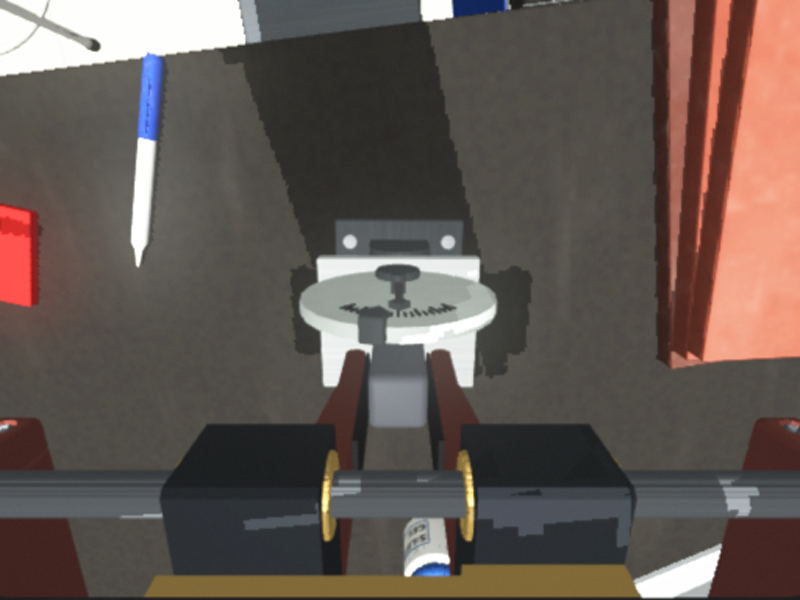

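Request:
jog_arm(commands=[{"dx": 0,"dy": 0.8,"dz": 20,"wx": 0,"wy": 0,"wz": 0,"gripper": -1},{"dx": 0,"dy": 0,"dz": 20,"wx": 0,"wy": 0,"wz": 0,"gripper": -1},{"dx": 0,"dy": 0,"dz": 3,"wx": 0,"wy": 0,"wz": 0,"gripper": -1},{"dx": 0,"dy": 0,"dz": 0,"wx": 0,"wy": 0,"wz": 0,"gripper": -1},{"dx": 0,"dy": 0,"dz": 0,"wx": 0,"wy": 0,"wz": 0,"gripper": -1}])

```text
time_s: 7.0
tool_pos: [0.483, 0.0946, 0.1065]
tool_rot: [0.057, 0.998, 0.0, 0.0]
wrist_force: [-0.1, 0.3, -3.3]
gripper_width: 0.25
grasp_force: 30.0
```

Request:
jog_arm(commands=[{"dx": 0,"dy": 0,"dz": 1.5,"wx": 0,"wy": 0,"wz": 0,"gripper": -1},{"dx": 0,"dy": 0,"dz": 1.5,"wx": 0,"wy": 0,"wz": 0,"gripper": -1},{"dx": 0,"dy": 0,"dz": 0,"wx": 0,"wy": 0,"wz": 0,"gripper": -1},{"dx": 0,"dy": 0,"dz": 0,"wx": 0,"wy": 0,"wz": 0,"gripper": -1}])

```text
time_s: 7.33
tool_pos: [0.4828, 0.0947, 0.1034]
tool_rot: [0.057, 0.998, 0.0, 0.0]
wrist_force: [0.7, 0.0, -3.6]
gripper_width: 0.25
grasp_force: 30.0
```

Request:
jog_arm(commands=[{"dx": 0,"dy": 0,"dz": 1.5,"wx": 0,"wy": 0,"wz": 0,"gripper": -1},{"dx": 0,"dy": 0,"dz": 1.5,"wx": 0,"wy": 0,"wz": 0,"gripper": -1},{"dx": 0,"dy": 0,"dz": 0,"wx": 0,"wy": 0,"wz": 0,"gripper": -1},{"dx": 0,"dy": 0,"dz": 0,"wx": 0,"wy": 0,"wz": 0,"gripper": -1}])

```text
time_s: 7.67
tool_pos: [0.4825, 0.0946, 0.0999]
tool_rot: [0.057, 0.998, -0.0, -0.0]
wrist_force: [0.2, -0.3, -3.0]
gripper_width: 0.25
grasp_force: 30.0
```

Request:
jog_arm(commands=[{"dx": 0,"dy": 0,"dz": 1,"wx": 0,"wy": 0,"wz": 0,"gripper": -1},{"dx": 0,"dy": 0,"dz": 0,"wx": 0,"wy": 0,"wz": 0,"gripper": -1},{"dx": 0,"dy": 0,"dz": 0,"wx": 0,"wy": 0,"wz": 0,"gripper": -1}])

```text
time_s: 7.92
tool_pos: [0.4826, 0.0946, 0.0989]
tool_rot: [0.057, 0.998, -0.0, -0.0]
wrist_force: [0.6, -0.0, -3.8]
gripper_width: 0.248
grasp_force: 30.0
```

Request:
jog_arm(commands=[{"dx": 0,"dy": 0,"dz": 1,"wx": 0,"wy": 0,"wz": 0,"gripper": -1},{"dx": 0,"dy": 0,"dz": 0,"wx": 0,"wy": 0,"wz": 0,"gripper": -1},{"dx": 0,"dy": 0,"dz": 0,"wx": 0,"wy": 0,"wz": 0,"gripper": -1}])

```text
time_s: 8.17
tool_pos: [0.4828, 0.0946, 0.0988]
tool_rot: [0.057, 0.998, 0.0, 0.0]
wrist_force: [-2.6, -0.4, 7.3]
gripper_width: 0.247
grasp_force: 30.0
```

Request:
jog_arm(commands=[{"dx": 0,"dy": 0,"dz": 0.7,"wx": 0,"wy": 0,"wz": 0,"gripper": -1},{"dx": 0,"dy": 0,"dz": 0,"wx": 0,"wy": 0,"wz": 0,"gripper": -1},{"dx": 0,"dy": 0,"dz": 0,"wx": 0,"wy": 0,"wz": 0,"gripper": -1}])

```text
time_s: 8.42
tool_pos: [0.4829, 0.0947, 0.0988]
tool_rot: [0.057, 0.998, 0.0, 0.0]
wrist_force: [-4.8, -1.0, 15.1]
gripper_width: 0.246
grasp_force: 30.0
```

Request:
jog_arm(commands=[{"dx": -2,"dy": 0,"dz": -0.9,"wx": 0,"wy": 0,"wz": 0,"gripper": -1},{"dx": -2,"dy": 0,"dz": 0,"wx": 0,"wy": 0,"wz": 0,"gripper": -1},{"dx": -2,"dy": 0,"dz": 0,"wx": 0,"wy": 0,"wz": 0,"gripper": -1},{"dx": -2,"dy": 0,"dz": 0,"wx": 0,"wy": 0,"wz": 0,"gripper": -1},{"dx": 0,"dy": 0,"dz": 0,"wx": 0,"wy": 0,"wz": 0,"gripper": -1},{"dx": 0,"dy": 0,"dz": 0,"wx": 0,"wy": 0,"wz": 0,"gripper": -1}])

```text
time_s: 8.92
tool_pos: [0.4881, 0.094, 0.0992]
tool_rot: [0.057, 0.998, 0.0, -0.003]
wrist_force: [-13.8, 3.0, 22.8]
gripper_width: 0.245
grasp_force: 30.0
```

Request:
jog_arm(commands=[{"dx": -1,"dy": 0,"dz": 0,"wx": 0,"wy": 0,"wz": 0,"gripper": -1},{"dx": -1,"dy": 0,"dz": 0,"wx": 0,"wy": 0,"wz": 0,"gripper": -1},{"dx": 0,"dy": 0,"dz": 0,"wx": 0,"wy": 0,"wz": 0,"gripper": -1},{"dx": 0,"dy": 0,"dz": 0,"wx": 0,"wy": 0,"wz": 0,"gripper": -1}])

```text
time_s: 9.25
tool_pos: [0.4899, 0.0939, 0.0994]
tool_rot: [0.057, 0.998, 0.0, -0.003]
wrist_force: [-15.0, 2.1, 25.5]
gripper_width: 0.249
grasp_force: 30.0
```

Request:
jog_arm(commands=[{"dx": 0,"dy": 0,"dz": -1.5,"wx": 0,"wy": 0,"wz": 0,"gripper": -1},{"dx": 0,"dy": 0,"dz": 0,"wx": 0,"wy": 0,"wz": 0,"gripper": -1},{"dx": 0,"dy": 0,"dz": 0,"wx": 0,"wy": 0,"wz": 0,"gripper": -1}])

```text
time_s: 9.5
tool_pos: [0.4929, 0.0935, 0.0996]
tool_rot: [0.057, 0.998, 0.0, 0.0]
wrist_force: [-0.3, 1.0, -4.1]
gripper_width: 0.249
grasp_force: 30.0
```

Run:
```python
from h import *
inrest();print(bot.get_obs()['moment'])
```

```text
t 9.5 p [0.4929 0.0935 0.0996] a 3.0279 z [ 0.001  0.    -1.   ] F [-0.31  0.96 -4.05] w 0.249 g 30.0 q [ 0.16  0.41  1.97 -0.    0.76 -1.29]
TCP in rest mm 1.5 0.5 yawerr -0.0
[ 0.04948617 -0.170803   -0.03882712]
```

Request:
jog_arm(commands=[{"dx": -1,"dy": 0,"dz": 0,"wx": 0,"wy": 0,"wz": 0,"gripper": -1},{"dx": -1,"dy": 0,"dz": 0,"wx": 0,"wy": 0,"wz": 0,"gripper": -1},{"dx": 0,"dy": 0,"dz": 0,"wx": 0,"wy": 0,"wz": 0,"gripper": -1},{"dx": 0,"dy": 0,"dz": 0,"wx": 0,"wy": 0,"wz": 0,"gripper": -1}])

```text
time_s: 9.83
tool_pos: [0.4946, 0.0932, 0.0995]
tool_rot: [0.057, 0.998, -0.0, -0.0]
wrist_force: [-1.8, 0.2, 0.1]
gripper_width: 0.25
grasp_force: 30.0
```

Request:
jog_arm(commands=[{"dx": -1,"dy": 0,"dz": 0,"wx": 0,"wy": 0,"wz": 0,"gripper": -1},{"dx": 0,"dy": 0,"dz": 0,"wx": 0,"wy": 0,"wz": 0,"gripper": -1},{"dx": 0,"dy": 0,"dz": 0,"wx": 0,"wy": 0,"wz": 0,"gripper": -1}])

```text
time_s: 10.08
tool_pos: [0.4954, 0.0931, 0.0995]
tool_rot: [0.057, 0.998, -0.0, -0.0]
wrist_force: [-1.8, 0.4, -0.6]
gripper_width: 0.252
grasp_force: 30.0
```

Request:
jog_arm(commands=[{"dx": -1,"dy": 0,"dz": 0,"wx": 0,"wy": 0,"wz": 0,"gripper": -1},{"dx": 0,"dy": 0,"dz": 0,"wx": 0,"wy": 0,"wz": 0,"gripper": -1},{"dx": 0,"dy": 0,"dz": 0,"wx": 0,"wy": 0,"wz": 0,"gripper": -1}])

```text
time_s: 10.33
tool_pos: [0.4956, 0.093, 0.0996]
tool_rot: [0.057, 0.998, -0.0, -0.001]
wrist_force: [-4.9, 0.6, 2.7]
gripper_width: 0.25
grasp_force: 30.0
```

Request:
jog_arm(commands=[{"dx": -1,"dy": 0,"dz": 0,"wx": 0,"wy": 0,"wz": 0,"gripper": -1},{"dx": 0,"dy": 0,"dz": 0,"wx": 0,"wy": 0,"wz": 0,"gripper": -1},{"dx": 0,"dy": 0,"dz": 0,"wx": 0,"wy": 0,"wz": 0,"gripper": -1}])

```text
time_s: 10.58
tool_pos: [0.4958, 0.093, 0.0997]
tool_rot: [0.057, 0.998, -0.0, -0.002]
wrist_force: [-7.6, 1.7, 6.6]
gripper_width: 0.246
grasp_force: 30.0
```

Request:
jog_arm(commands=[{"dx": -1,"dy": 0,"dz": 0,"wx": 0,"wy": 0,"wz": 0,"gripper": -1},{"dx": 0,"dy": 0,"dz": 0,"wx": 0,"wy": 0,"wz": 0,"gripper": -1},{"dx": 0,"dy": 0,"dz": 0,"wx": 0,"wy": 0,"wz": 0,"gripper": -1}])

```text
time_s: 10.83
tool_pos: [0.496, 0.093, 0.0997]
tool_rot: [0.057, 0.998, -0.0, -0.003]
wrist_force: [-10.2, 1.8, 10.0]
gripper_width: 0.253
grasp_force: 30.0
```

Run:
```python
from h import *
inrest();w=bot.camera("wrist")[130:250,160:352,::-1];s=bot.camera("scene")[110:182,230:315,::-1]
cv2.imwrite("pics/w4.png",np.hstack([cv2.resize(w,(480,300),interpolation=cv2.INTER_CUBIC),cv2.resize(s,(320,300),interpolation=cv2.INTER_CUBIC)]))
```

```text
t 10.83 p [0.496  0.093  0.0997] a 3.0273 z [-0.005  0.    -1.   ] F [-10.18   1.8    9.98] w 0.253 g 30.0 q [ 0.16  0.41  1.96  0.    0.77 -1.3 ]
TCP in rest mm 4.6 0.3 yawerr -0.0006
```

View pics/w4.png

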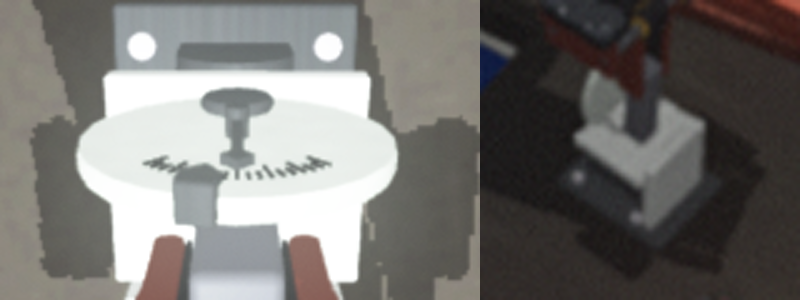

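Request:
jog_arm(commands=[{"dx": 0,"dy": 2.8,"dz": 0.05,"wx": 0.04,"wy": 0,"wz": 0,"gripper": -1},{"dx": 0,"dy": 2.8,"dz": 0.05,"wx": 0.04,"wy": 0,"wz": 0,"gripper": -1},{"dx": 0,"dy": 2.8,"dz": 0.05,"wx": 0.04,"wy": 0,"wz": 0,"gripper": -1},{"dx": 0,"dy": 0,"dz": 0,"wx": 0,"wy": 0,"wz": 0,"gripper": -1}])

```text
time_s: 11.27
tool_pos: [0.4973, 0.1007, 0.0992]
tool_rot: [0.056, 0.996, -0.062, -0.006]
wrist_force: [-9.2, -4.3, 10.7]
gripper_width: 0.243
grasp_force: 30.2
```

Request:
jog_arm(commands=[{"dx": 0,"dy": 2.8,"dz": 0.05,"wx": 0.04,"wy": 0,"wz": 0,"gripper": -1},{"dx": 0,"dy": 2.8,"dz": 0.05,"wx": 0.04,"wy": 0,"wz": 0,"gripper": -1},{"dx": 0,"dy": 0,"dz": 0,"wx": 0,"wy": 0,"wz": 0,"gripper": -1},{"dx": 0,"dy": 0,"dz": 0,"wx": 0,"wy": 0,"wz": 0,"gripper": -1},{"dx": 0,"dy": 0,"dz": 0,"wx": 0,"wy": 0,"wz": 0,"gripper": -1},{"dx": 0,"dy": 0,"dz": 0,"wx": 0,"wy": 0,"wz": 0,"gripper": -1},{"dx": 0,"dy": 0,"dz": 0,"wx": 0,"wy": 0,"wz": 0,"gripper": -1},{"dx": 0,"dy": 0,"dz": 0,"wx": 0,"wy": 0,"wz": 0,"gripper": -1}])

```text
time_s: 11.93
tool_pos: [0.4981, 0.1055, 0.0985]
tool_rot: [0.057, 0.993, -0.101, -0.008]
wrist_force: [-8.9, -2.6, 8.3]
gripper_width: 0.25
grasp_force: 30.1
```

Run:
```python
from h import *
inrest();w=bot.camera("wrist")[130:250,176:336,::-1]
cv2.imwrite("pics/w5.png",cv2.resize(w,(800,600),interpolation=cv2.INTER_CUBIC))
```

```text
t 11.93 p [0.4981 0.1055 0.0985] a 3.0271 z [-0.027 -0.2   -0.979] F [-8.95 -2.59  8.33] w 0.25 g 30.1 q [ 0.3   0.46  1.91 -0.24  0.88 -0.99]
TCP in rest mm 5.3 12.9 yawerr -0.0008
```

View pics/w5.png

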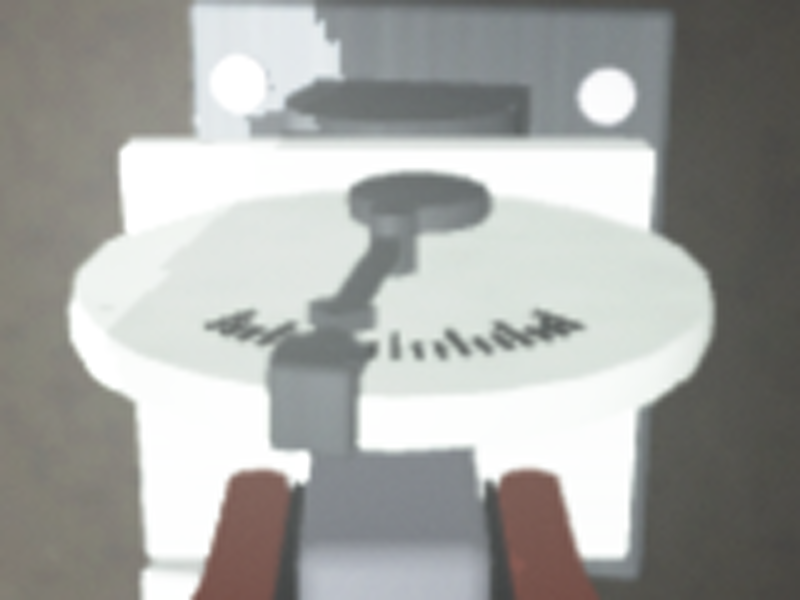

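Run:
```python
import numpy as np
from plant import bot
c=bot.calibration("wrist");T=c['T_tool_cam']
def pr(x,r,m,z0=46-49,dx=0):  # gauge coords mm -> w5 crop px; tool x=-gx, tool y=gy, tool z=-gz
    P=np.array([-x-dx,-r*np.sin(m),-(z0+r*np.cos(m))])/1e3
    q=T[:3,:3].T@(P-T[:3,3]);return ((np.array([c['fx']*q[0]/q[2]+c['cx']-176,c['fy']*q[1]/q[2]+c['cy']-130])+.4)*5).round(0)
print("dial rim L/R front",pr(-32,40,np.pi/2),pr(-32,40,-np.pi/2),"top",pr(-32,40,0),"bot",pr(-32,40,np.pi),"top back",pr(-26,40,0))
for x in(-34,-38,-42):
  print(x,"pointer .2",[(r,pr(x,r,.2).tolist()) for r in(-26,-20,0,20,26,32)])
for m in(.16,.2,.24,.28):
  for x in(-40,-36,-32,-26,-22): print(m,x,[(r,pr(x,r,m).tolist()) for r in(32,36,40,44,48)])
```

```text
dial rim L/R front [ 88. 261.] [714. 261.] top [404. 368.] bot [400. 191.] top back [404. 422.]
-34 pointer .2 [(-26, [436.0, 200.0]), (-20, [429.0, 210.0]), (0, [401.0, 246.0]), (20, [368.0, 291.0]), (26, [356.0, 306.0]), (32, [344.0, 322.0])]
-38 pointer .2 [(-26, [436.0, 173.0]), (-20, [429.0, 182.0]), (0, [401.0, 215.0]), (20, [368.0, 257.0]), (26, [356.0, 271.0]), (32, [343.0, 287.0])]
-42 pointer .2 [(-26, [437.0, 145.0]), (-20, [429.0, 153.0]), (0, [401.0, 184.0]), (20, [367.0, 223.0]), (26, [356.0, 236.0]), (32, [343.0, 250.0])]
0.16 -40 [(32, [355.0, 269.0]), (36, [348.0, 280.0]), (40, [340.0, 291.0]), (44, [333.0, 303.0]), (48, [324.0, 315.0])]
0.16 -36 [(32, [355.0, 305.0]), (36, [348.0, 317.0]), (40, [341.0, 329.0]), (44, [333.0, 341.0]), (48, [325.0, 355.0])]
0.16 -32 [(32, [356.0, 341.0]), (36, [349.0, 353.0]), (40, [341.0, 366.0]), (44, [334.0, 379.0]), (48, [325.0, 394.0])]
0.16 -26 [(32, [356.0, 393.0]), (36, [349.0, 407.0]), (40, [342.0, 421.0]), (44, [334.0, 435.0]), (48, [326.0, 451.0])]
0.16 -22 [(32, [356.0, 428.0]), (36, [349.0, 442.0]), (40, [342.0, 456.0]), (
[... 1137 characters left out ...]
.0, 426.0]), (36, [323.0, 440.0]), (40, [312.0, 454.0]), (44, [301.0, 469.0]), (48, [289.0, 485.0])]
0.28 -40 [(32, [320.0, 267.0]), (36, [307.0, 277.0]), (40, [294.0, 288.0]), (44, [281.0, 299.0]), (48, [266.0, 311.0])]
0.28 -36 [(32, [320.0, 303.0]), (36, [308.0, 314.0]), (40, [295.0, 325.0]), (44, [282.0, 338.0]), (48, [267.0, 350.0])]
0.28 -32 [(32, [321.0, 338.0]), (36, [309.0, 350.0]), (40, [296.0, 362.0]), (44, [283.0, 375.0]), (48, [268.0, 389.0])]
0.28 -26 [(32, [322.0, 391.0]), (36, [310.0, 403.0]), (40, [297.0, 417.0]), (44, [284.0, 431.0]), (48, [270.0, 446.0])]
0.28 -22 [(32, [322.0, 425.0]), (36, [310.0, 438.0]), (40, [298.0, 452.0]), (44, [285.0, 467.0]), (48, [271.0, 483.0])]
```

Run:
```python
import cv2,numpy as np
a=cv2.imread("pics/w2.png")[330:530,290:450];b=cv2.imread("pics/w5.png")[160:480,230:486]
a=cv2.convertScaleAbs(cv2.resize(a,(400,500),interpolation=cv2.INTER_CUBIC),alpha=1.5,beta=-20)
b=cv2.convertScaleAbs(cv2.resize(b,(400,500),interpolation=cv2.INTER_CUBIC),alpha=1.5,beta=-20)
cv2.imwrite("pics/z.png",np.hstack([a,b]))
```

```text
(no output)
```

View pics/z.png

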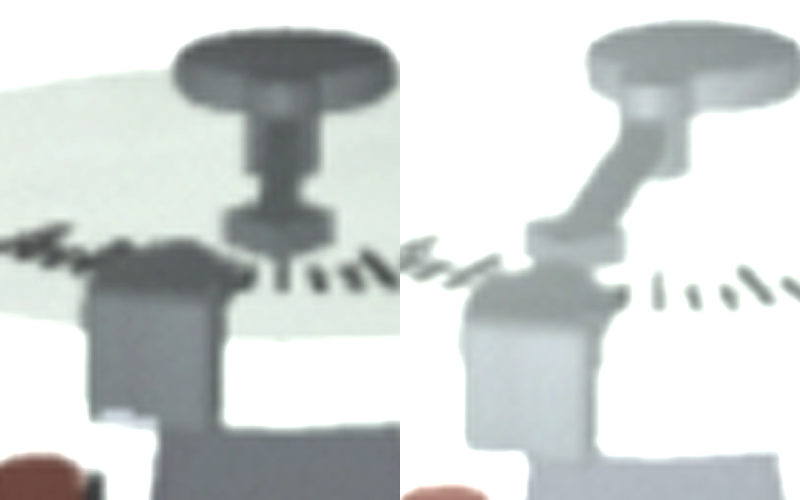

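Request:
jog_arm(commands=[{"dx": 0,"dy": 1,"dz": 0,"wx": 0.015,"wy": 0,"wz": 0,"gripper": -1},{"dx": 0,"dy": 0,"dz": 0,"wx": 0,"wy": 0,"wz": 0,"gripper": -1},{"dx": 0,"dy": 0,"dz": 0,"wx": 0,"wy": 0,"wz": 0,"gripper": -1},{"dx": 0,"dy": 0,"dz": 0,"wx": 0,"wy": 0,"wz": 0,"gripper": -1},{"dx": 0,"dy": 0,"dz": 0,"wx": 0,"wy": 0,"wz": 0,"gripper": -1},{"dx": 0,"dy": 0,"dz": 0,"wx": 0,"wy": 0,"wz": 0,"gripper": -1},{"dx": 0,"dy": 0,"dz": 0,"wx": 0,"wy": 0,"wz": 0,"gripper": -1},{"dx": 0,"dy": 0,"dz": 0,"wx": 0,"wy": 0,"wz": 0,"gripper": -1}])

```text
time_s: 12.65
tool_pos: [0.4982, 0.1062, 0.0983]
tool_rot: [0.057, 0.992, -0.109, -0.008]
wrist_force: [-8.7, -3.4, 8.7]
gripper_width: 0.245
grasp_force: 30.1
```

Request:
jog_arm(commands=[{"dx": 0,"dy": 0,"dz": 0,"wx": 0,"wy": 0,"wz": 0,"gripper": -1},{"dx": 0,"dy": 0,"dz": 0,"wx": 0,"wy": 0,"wz": 0,"gripper": -1},{"dx": 0,"dy": 0,"dz": 0,"wx": 0,"wy": 0,"wz": 0,"gripper": -1},{"dx": 0,"dy": 0,"dz": 0,"wx": 0,"wy": 0,"wz": 0,"gripper": -1},{"dx": 0,"dy": 0,"dz": 0,"wx": 0,"wy": 0,"wz": 0,"gripper": -1},{"dx": 0,"dy": 0,"dz": 0,"wx": 0,"wy": 0,"wz": 0,"gripper": -1}])

```text
time_s: 13.15
tool_pos: [0.4981, 0.1062, 0.0983]
tool_rot: [0.057, 0.992, -0.109, -0.008]
wrist_force: [-7.2, -3.2, 8.2]
gripper_width: 0.248
grasp_force: 30.1
```

Run:
```python
from h import *
inrest();w=bot.camera("wrist")[:,:,::-1];t=bot.camera("top")[180:260,150:230,::-1]
cv2.imwrite("pics/w6.png",np.hstack([cv2.resize(w[150:230,206:286],(400,400),interpolation=cv2.INTER_CUBIC),cv2.resize(t,(400,400),interpolation=cv2.INTER_CUBIC)]))
```

```text
t 13.15 p [0.4981 0.1062 0.0983] a 3.027 z [-0.029 -0.215 -0.976] F [-7.22 -3.2   8.17] w 0.248 g 30.1 q [ 0.31  0.47  1.9  -0.26  0.89 -0.97]
TCP in rest mm 5.2 13.7 yawerr -0.0009
```

View pics/w6.png

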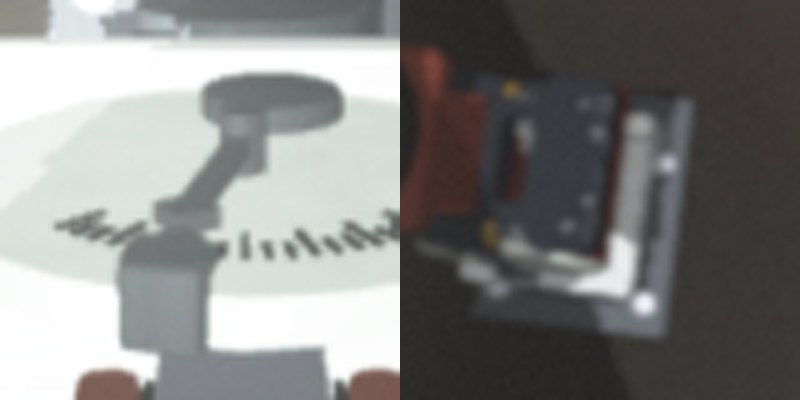

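Request:
jog_arm(commands=[{"dx": 0,"dy": 0.6,"dz": 0,"wx": 0.01,"wy": 0,"wz": 0,"gripper": -1},{"dx": 0,"dy": 0,"dz": 0,"wx": 0,"wy": 0,"wz": 0,"gripper": -1},{"dx": 0,"dy": 0,"dz": 0,"wx": 0,"wy": 0,"wz": 0,"gripper": -1},{"dx": 0,"dy": 0,"dz": 0,"wx": 0,"wy": 0,"wz": 0,"gripper": -1},{"dx": 0,"dy": 0,"dz": 0,"wx": 0,"wy": 0,"wz": 0,"gripper": -1},{"dx": 0,"dy": 0,"dz": 0,"wx": 0,"wy": 0,"wz": 0,"gripper": -1},{"dx": 0,"dy": 0,"dz": 0,"wx": 0,"wy": 0,"wz": 0,"gripper": -1},{"dx": 0,"dy": 0,"dz": 0,"wx": 0,"wy": 0,"wz": 0,"gripper": -1}])

```text
time_s: 13.92
tool_pos: [0.4982, 0.1067, 0.0982]
tool_rot: [0.057, 0.992, -0.114, -0.008]
wrist_force: [-7.9, -4.5, 10.0]
gripper_width: 0.25
grasp_force: 30.1
```

Request:
jog_arm(commands=[{"dx": 0,"dy": 0,"dz": 0,"wx": 0,"wy": 0,"wz": 0,"gripper": -1},{"dx": 0,"dy": 0,"dz": 0,"wx": 0,"wy": 0,"wz": 0,"gripper": -1},{"dx": 0,"dy": 0,"dz": 0,"wx": 0,"wy": 0,"wz": 0,"gripper": -1},{"dx": 0,"dy": 0,"dz": 0,"wx": 0,"wy": 0,"wz": 0,"gripper": -1},{"dx": 0,"dy": 0,"dz": 0,"wx": 0,"wy": 0,"wz": 0,"gripper": -1},{"dx": 0,"dy": 0,"dz": 0,"wx": 0,"wy": 0,"wz": 0,"gripper": -1}])

```text
time_s: 14.42
tool_pos: [0.4982, 0.1067, 0.0982]
tool_rot: [0.057, 0.992, -0.114, -0.008]
wrist_force: [-7.8, -3.2, 8.5]
gripper_width: 0.246
grasp_force: 30.1
```

```bash
python3 -c "
from plant import bot
print(bot.hand_in())"
```

```text
the job is handed in; nothing more can be done
None
```

I handed the job in at about 14.4 s with the gauge still gripped, lying on the ridge against the end stop and rocked about 0.225 rad; the last picture, before a final 0.01 rad nudge, put the pointer about 0.7 mm from the mark, and the hand-in gave no verdict.

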